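# Turn the clock movement and hold the loupe over it

### The arm

A 6-joint arm with a two-finger parallel gripper is mounted at the origin on the work surface. World frame = base frame: x ahead of the robot, y to its left, z up, the work surface at z = 0. Lengths are in mm, angles in rad, forces in N, time in s.
With the tool pointing down it reaches from about 350 to 975 mm from the base axis. Payload 7.1 kg.
Tool frame: the origin (TCP) lies midway between the tips of the shut fingers; the grasp point (between the pads) lies 19 mm behind it; z points along the fingers, y is the line along which they close (so a half turn about z gives the same grasp; the last joint's range is limited). The gripper opens to 88 mm and grips with 3 to 60 N. Pads are 20 mm wide; open, the fingers measure 115 mm over their backs; the gripper's body (75 mm by 178 mm) begins 61 mm behind the grasp point.
Start: joints at [-1.253, 0.423, 1.63, -0, 1.089, -0.019], TCP at [206.56, -589.862, 222.675] pointing down, gripper open.
Joint ranges: [-3, 3], [-0.9, 2.11], [0.09, 2.58], [-1.31, 4.45], [0.11, 2.69], [-2.54, 2.54]. Speed limits (rad/s): [2.39, 2.39, 3.01, 3.14, 3.14, 3.14].

### API

Orientations are given as a rotation vector (axis times angle).
In Python, from workcell import ctrl gives the robot as it stands. The module is installed in compiled form; this text tells all that it offers.
- The arm moves only by the tool servo_tool, never from a script. Its argument "increments" is a list of rows, each a list of 7 numbers: the shift along the world's x, y, z in cm, then the turn, a rotation vector about the world's x, y, z in degrees, then the opening, from -1 (shut) to 1 (fully open). A call has 1 to 20 rows; each row is the pose to reach, as a shift and turn from the pose commanded when the call began; what a row does not reach only later rows make up. A row lasts 1/12 s, in which the tool goes at most 41.7 mm and 7.16 degrees, less where a joint would pass 70% of its speed; a pose out of reach is approached as far as the arm can. A call with a gripper value outside its range is refused whole. The fingers move at their own pace and stop on an object; the grip force is fixed at half the most. Time passes only in rows, so rows that repeat a pose let the fingers close. It gives the time, the measured TCP pose, the force, the opening and the grip force at its end, in the units of the state.
- ctrl.get_obs(): the state, without advancing time (a new reading comes with each control period).
- ctrl.get_image(name): name is "scene" or "top"; returns a dict with "image" (480x640x3 uint8, red, green, blue), "fx", "fy", "cx", "cy" (pixels), "k1" (the pictures are not rectified: a ray, as slopes to the right and down, at radius r is drawn at 1 + k1 r^2 times it, then the intrinsics apply), "extrinsics" (4x4, takes a point from camera to world coordinates). Camera axes: x right, y up, looking along -z (the intrinsics and any distortion apply to the point x, -y, -z); pixel columns grow to the right and rows downward; lengths in mm; the calibration is good to about 2 mm. A picture is of the moment at which its call begins. There is no depth.
- ctrl.close_job(): hands the job in; it is judged then, once.
The state is a dict: "t": time; "qpos": joint angles; "qvel": joint speeds; "joint_torque": joint torques, N m; "ee_pos": TCP position; "orientation": TCP orientation; "ft_force": force on the tool from outside, world axes, zero at the start; "moment": the same for the moment, N m; "width": finger opening in mm; "grasp_force": force on a finger pad.
Only numpy, scipy, OpenCV 4.12 (cv2) and the standard library are available. Lean on these libraries where they do the work, as an engineer would, in place of code of your own. Each camera call takes 0.05 s, during which the arm holds its last target. There are 200 camera calls.

### The job

The first check of the brass clock movement is done: turn it about a quarter turn so that its blue face sits flat against the upright of the bent steel bracket, centred on it, and let go of it while the loupe slide is still home. Then pull the loupe slide out by its black grip bar, against its spring, until the yellow pointer is in line with the red mark, and finish while still holding it there so that the watchmaker can look. Leave the movement seated and do not disturb the alarm clock, the jar or the parts tray.

Things in the scene. Friction and masses are not known exactly. Their poses are not given: they have to be found in the camera images.
- stand: green enamelled inspection stand fixed to the bench: a horizontal barrel 56 mm in diameter (axis 90 mm above the bench) on a base plate. Origin on the bench under the slide's grip bar when the slide is home. Its x axis runs along the barrel, away from the grip bar (the barrel begins at x = 73 mm and the base plate at 70 mm); the slide comes out along -x; z up.
- slide (a joint): the spring-return loupe slide in the stand, in m: 0 = home, grows as it is pulled out along the stand's -x; end stop at 0.18, beyond the mark. The spring pulls it home with about 3.5 N at 0 and 11 N at 0.11 m. It carries the grip bar, a cross arm along the stand's +y (its top 97 mm above the bench), the loupe and the pointer.
- grip (a point): centre of the slide's black grip bar, 150 mm above the bench: 14 mm thick along the stand's x, 64 mm long along the stand's y, 20 mm high, on a post 12 mm in diameter; the aluminium carriage block below it is 34 mm wide, its top 107 mm above the bench.
- pointer (a point): tip of the thin yellow pointer wire fixed to the loupe slide, 40 mm above the bench, 222 mm from the grip bar along the stand's +y; it comes out with the slide.
- loupe (a point): centre of the underside of the black loupe ring on the slide, 52 mm outer diameter, from 80 to 104 mm above the bench, 150 mm from the grip bar along the stand's +y.
- bracket: bent steel bracket fixed to the bench: upright 50 mm wide, 34 high, 4 thick. Origin at the foot of the middle of the upright's front face; x points away from the robot into the upright, y along it; axes parallel to the stand's. The movement belongs on the bench in front of it (negative x). It carries a white mark block, 40 mm (x) by 26 (y) by 30 high, centred at x = -23, y = 99 mm.
- mark (a point): near end of the red line, 4 mm wide, across the top of the white mark block, parallel to the stand's y: 30 mm above the bench, 23 mm in front of the bracket's upright. When the pointer is in line with it (same position along the stand's x, about 100 to 130 mm of pull) the loupe stands over the seated movement.
- movement: loose brass clock movement, 46 by 46 mm, 44 mm high, 0.2 to 0.3 kg, two plates with wheels between them. Origin at the centre of its underside; z up; +x side is the blue face, also shown by a blue strip along that edge of the top. It starts in front of the bracket, blue face roughly towards the bracket's +y. It may be gripped across either pair of sides.
- blue_face (a point): centre of the movement's blue face, 23 mm along the movement's +x from its axis, 22 mm up.
- alarm_clock: green alarm clock with a brass bell on top, 66 by 120 mm, 133 mm high, standing loose to the left; origin at the centre of its underside; leave alone
- jar: amber glass jar with black cap, 48 mm in diameter, 60 mm high, standing loose to the right; origin at the centre of its underside; leave alone
- parts_tray: orange divided parts tray, 90 by 130 mm, 25 mm high, loose on the bench to the left; origin at the centre of its underside; leave alone
Things that resemble listed ones, but are neither listed nor needed, are in the scene too. Of the things that look like the movement, the smallest one is meant.

How it is judged:
By the outcome, as a careful person would: the job done as asked, in the order asked, and still so for the second after the job is handed in, while the arm keeps its last pose, push and grip.
It also fails if it takes over 54 s, if anything falls off the work surface, if the arm or the gripper's body presses on something with over 40 N, if the wrist force passes 120 N, or if a joint passes its speed limit or range.

## Working session

There is one attempt and no reset: what is moved stays moved. The work goes in short steps, Python scripts to look and compute and a tool call to move; the robot and the scene stay as the last step left them, time stands still between calls to the robot, and variables do not carry over. Pictures are saved under pics/ and viewed, at most 10 in all, crops included, and the job is handed in when it is done.

Besides the shell and the picture viewer there is one more tool, called after "Request:" as name([rows], argument=value, ...), one row to a line, values as JSON. servo_tool: Moves the arm, as the interface text tells. Its arguments: {"type":"object","properties":{"increments":{"type":"array","items":{"type":"array","items":{"type":"number"}}}},"required":["increments"]}

```bash
mkdir -p pics
cat > h.py <<'E'
import numpy as np, cv2
from workcell import ctrl
def grab(n):
    d=ctrl.get_image(n); return d
def save(d,f): cv2.imwrite(f,cv2.cvtColor(d['image'],cv2.COLOR_RGB2BGR))
def ray(d,uv):
    uv=np.array(uv,float).reshape(-1,1,2)
    K=np.array([[d['fx'],0,d['cx']],[0,d['fy'],d['cy']],[0,0,1]])
    p=cv2.undistortPoints(uv,K,np.array([d['k1'],0,0,0.]))[:,0]
    E=np.array(d['extrinsics']); v=np.c_[p[:,0],-p[:,1],-np.ones(len(p))]@E[:3,:3].T
    return E[:3,3],v
def plane(d,uv,z):
    o,v=ray(d,uv); return o+v*((z-o[2])/v[:,2])[:,None]
def proj(d,P):
    E=np.array(d['extrinsics']); c=(np.atleast_2d(P)-E[:3,3])@E[:3,:3]
    a=np.c_[c[:,0]/-c[:,2],-c[:,1]/-c[:,2]]; r2=(a**2).sum(1,keepdims=True)
    a=a*(1+d['k1']*r2); return a*[d['fx'],d['fy']]+[d['cx'],d['cy']]
E
python3 - <<'E'
from h import *
for n in('scene','top'):
    d=grab(n); save(d,f'pics/{n}0.png'); print(n,d['fx'],d['k1'],np.round(d['extrinsics'],3).tolist())
E
```

```text
scene 553.3606954330602 -0.05307009769062401 [[0.313, -0.627, 0.714, 1402.504], [0.95, 0.203, -0.239, -248.749], [0.004, 0.752, 0.659, 914.905], [0.0, 0.0, 0.0, 1.0]]
top 436.4146507960308 -0.05101508487583366 [[-0.019, 0.983, -0.184, 387.592], [-1.0, -0.019, 0.002, 25.367], [-0.002, 0.184, 0.983, 952.119], [0.0, 0.0, 0.0, 1.0]]
```

View pics/top0.png

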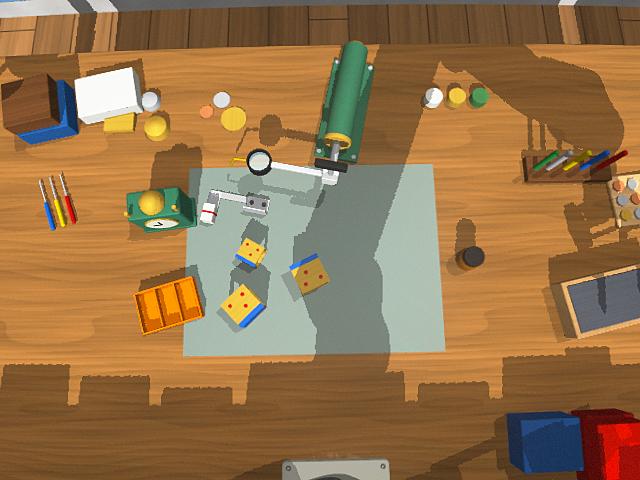

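View pics/scene0.png

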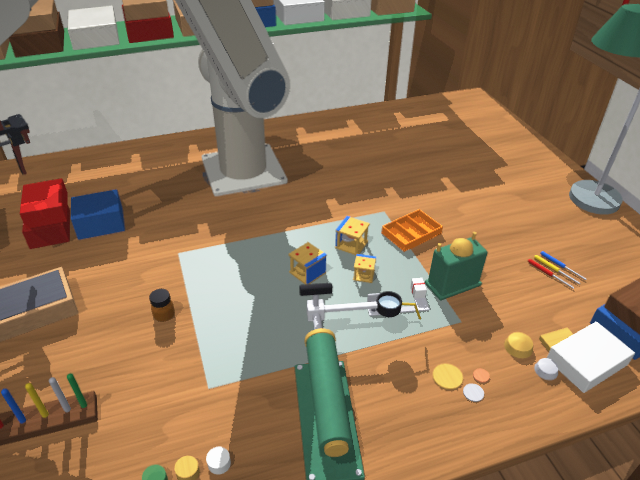

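Top view: three brass movements at (251,252), (310,274) and (242,306). The one at (251,252) is the smallest, and its blue edge faces left (bracket +y). The bracket is at (243,203), the mark block at (208,210), the grip bar at (331,165) and the pointer at (236,161). I'll confirm the movement in a crop.

Run:
```python
from h import *
a=cv2.imread('pics/top0.png')
c=a[140:290,180:360]; cv2.imwrite('pics/c1.png',cv2.resize(c,None,fx=4.4,fy=4,interpolation=cv2.INTER_CUBIC)[:600,:800])
b=cv2.imread('pics/scene0.png')
c=b[210:330,280:440]; cv2.imwrite('pics/c2.png',cv2.resize(c,None,fx=5,fy=5,interpolation=cv2.INTER_CUBIC))
```

```text
(no output)
```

View pics/c1.png

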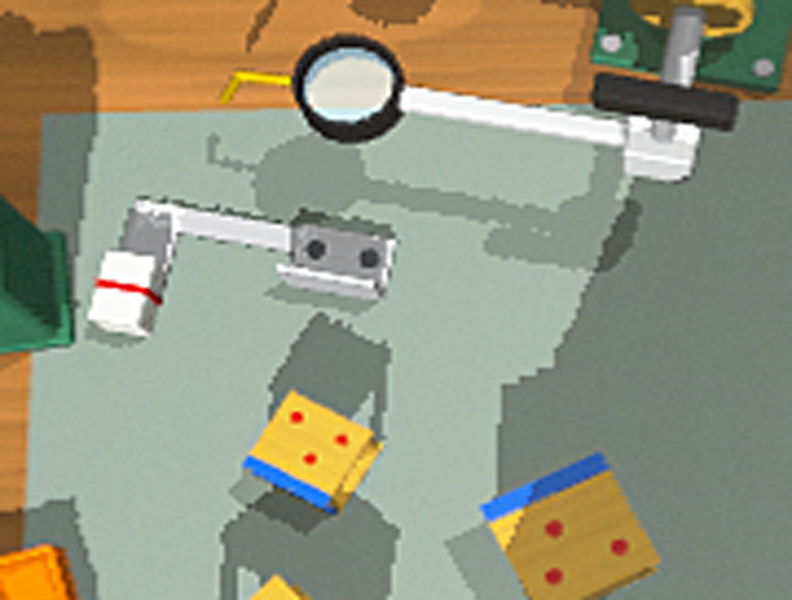

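View pics/c2.png

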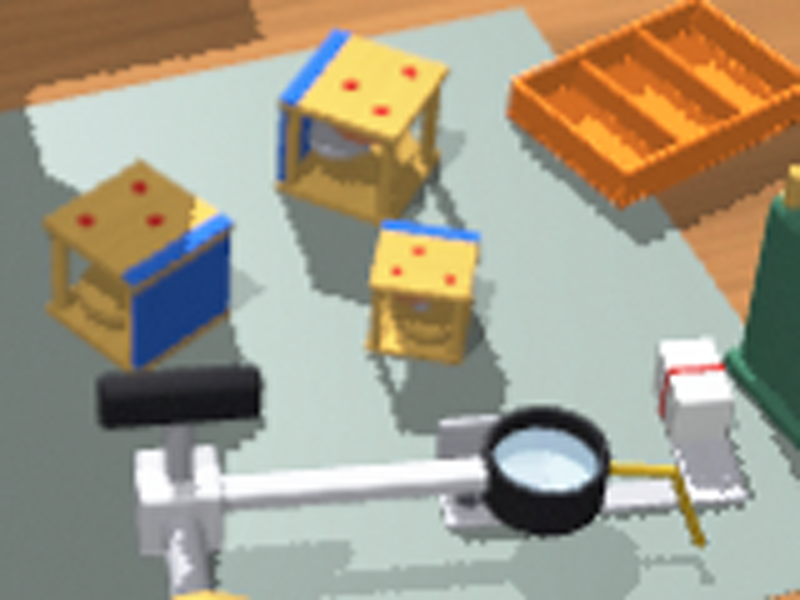

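Crops: the small movement has its blue strip at the lower left, from (236,256) to (255,267) in top pixels. The other two are visibly bigger. Next I measure sizes and poses.

Run:
```python
from h import *
d=grab('top'); a=d['image']
def T(x,y): return [180+(x+.5)/4.4-.5,140+(y+.5)/4-.5]
def S(x,y): return [280+(x+.5)/5-.5,210+(y+.5)/5-.5]
d2=grab('scene')
r=lambda x:np.round(x,1).tolist()
def ang(v): return round(float(np.degrees(np.arctan2(v[1],v[0]))),1)
def rect(n,q,z,dd):
    P=plane(dd,q,z); print(n,'corners',r(P[:,:2]),'sides',r(np.linalg.norm(np.roll(P,-1,0)-P,axis=1)),'edges',[ang(v) for v in np.roll(P,-1,0)-P],'c',r(P.mean(0)))
# top corners: blue edge first two
rect('small top',[T(245,462),T(335,508),T(380,440),T(296,391)],44,d)
rect('small scene',[S(482,237),S(384,224),S(372,290),S(469,300)],44,d2)
rect('big1 top',[T(482,508),T(603,455),T(660,562),T(545,606)],60,d)
# grip bar
g=plane(d,[T(594,90),T(738,112)],155); g2=plane(d2,[S(98,395),S(260,388)],150)
print('grip',r(g),r(g.mean(0)),r(g2),r(g2.mean(0)),ang(g[1]-g[0]))
# mark red line ends
m=plane(d,[T(96,283),T(161,300)],30); m2=plane(d2,[S(665,372),S(726,367)],30)
print('mark',r(m),ang(m[0]-m[1]),r(m2))
# upright top edge of front: top 34
b=plane(d,[T(280,265),T(380,292)],34); print('upright',r(b),ang(b[0]-b[1]),np.linalg.norm(b[0]-b[1]))
# pointer tip
print('pointer',r(plane(d,[T(223,101)],40)),r(plane(d2,[S(701,545)],40)))
# barrel: silhouettes
h=cv2.cvtColor(a,cv2.COLOR_RGB2HSV)
print('jar',r(plane(d,[(474,257)],60)))
# loupe
print('loupe',r(plane(d,[T(350,85)],104)),r(plane(d2,[S(547,455)],104)))
```

```text
small top corners [[529.2, 201.2], [504.0, 157.8], [539.7, 136.4], [566.9, 177.1]] sides [50.2, 41.6, 48.9, 44.7] edges [-120.1, -30.9, 56.3, 147.4] c [534.9, 168.1, 44.0]
small scene corners [[530.5, 202.4], [507.6, 161.8], [548.5, 139.6], [568.6, 179.6]] sides [46.6, 46.6, 44.7, 44.4] edges [-119.4, -28.5, 63.3, 149.0] c [538.8, 170.8, 44.0]
big1 top corners [[500.7, 86.6], [527.2, 29.5], [471.3, 4.0], [449.9, 57.8]] sides [62.9, 61.4, 57.9, 58.4] edges [-65.1, -155.5, 111.7, 29.6] c [487.3, 44.5, 60.0]
grip [[690.1, 29.8, 155.0], [677.8, -32.8, 155.0]] [683.9, -1.5, 155.0] [[675.2, -31.0, 150.0], [691.1, 30.2, 150.0]] [683.2, -0.4, 150.0] -101.2
mark [[631.8, 280.0, 30.0], [621.5, 247.2, 30.0]] 72.6 [[627.0, 252.7, 30.0], [632.7, 280.6, 30.0]]
upright [[638.9, 187.6, 34.0], [622.7, 137.9, 34.0]] 72.0 52.20002414030073
pointer [[731.4, 216.6, 40.0]] [[734.5, 215.6, 40.0]]
jar [[513.1, -297.1, 60.0]]
loupe [[714.6, 143.9, 104.0]] [[720.1, 144.2, 104.0]]
```

Run:
```python
from h import *
from scipy.spatial.transform import Rotation as R
o=ctrl.get_obs(); print({k:np.round(v,3).tolist() for k,v in o.items()})
print(np.round(R.from_rotvec(o['orientation']).as_matrix(),3))
```

```text
{'t': 0.2, 'qpos': [-1.253, 0.424, 1.63, 0.0, 1.089, -0.019], 'qvel': [0.001, -0.001, -0.002, 0.001, 0.001, -0.001], 'joint_torque': [0.0, -54.451, -27.366, 0.064, 0.021, -0.0], 'ee_pos': [206.458, -589.561, 222.196], 'orientation': [-3.096, -0.526, 0.0], 'ft_force': [0.152, -0.433, 0.459], 'moment': [-0.058, 0.013, -0.011], 'grasp_force': 0.0, 'width': 87.631}
[[ 0.944  0.33  -0.   ]
 [ 0.33  -0.944  0.001]
 [ 0.    -0.001 -1.   ]]
```

Request:
servo_tool([
  [33.1,75.9,-5,0,0,129.7,1],
  [33.1,75.9,-5,0,0,129.7,1],
  [33.1,75.9,-5,0,0,129.7,1],
  [33.1,75.9,-5,0,0,129.7,1],
  [33.1,75.9,-5,0,0,129.7,1],
  [33.1,75.9,-5,0,0,129.7,1],
  [33.1,75.9,-5,0,0,129.7,1],
  [33.1,75.9,-5,0,0,129.7,1],
  [33.1,75.9,-5,0,0,129.7,1],
  [33.1,75.9,-5,0,0,129.7,1],
  [33.1,75.9,-5,0,0,129.7,1],
  [33.1,75.9,-5,0,0,129.7,1],
  [33.1,75.9,-5,0,0,129.7,1],
  [33.1,75.9,-5,0,0,129.7,1],
  [33.1,75.9,-5,0,0,129.7,1],
  [33.1,75.9,-5,0,0,129.7,1],
  [33.1,75.9,-5,0,0,129.7,1],
  [33.1,75.9,-5,0,0,129.7,1],
  [33.1,75.9,-5,0,0,129.7,1],
  [33.1,75.9,-5,0,0,129.7,1],
])

```text
t: 1.87
ee_pos: [538.1, 171.7, 172.5]
orientation: [0.836, 3.028, 0.0]
ft_force: [1.7, 0.1, 0.1]
width: 87.8
grasp_force: 0.0
```

Request:
servo_tool([
  [0,0,-3,0,0,0,1],
  [0,0,-6,0,0,0,1],
  [0,0,-9,0,0,0,1],
  [0,0,-11.5,0,0,0,1],
  [0,0,-13.5,0,0,0,1],
  [0,0,-15,0,0,0,1],
  [0,0,-16,0,0,0,1],
  [0,0,-16,0,0,0,1],
  [0,0,-16,0,0,0,-1],
  [0,0,-16,0,0,0,-1],
  [0,0,-16,0,0,0,-1],
  [0,0,-16,0,0,0,-1],
  [0,0,-16,0,0,0,-1],
  [0,0,-16,0,0,0,-1],
  [0,0,-16,0,0,0,-1],
  [0,0,-16,0,0,0,-1],
  [0,0,-16,0,0,0,-1],
  [0,0,-16,0,0,0,-1],
])

```text
t: 3.37
ee_pos: [537.9, 169.3, 13.1]
orientation: [0.84, 3.027, 0.001]
ft_force: [-1.1, -0.3, 4.7]
width: 45.8
grasp_force: 30.0
```

Request:
servo_tool([
  [0,0,1,0,0,0,-1],
  [0,0,2,0,0,-3,-1],
  [0,0,2,0,0,-8,-1],
  [0,0,2,0,0,-14,-1],
  [0,0,2,0,0,-20,-1],
  [0,0,2,0,0,-26,-1],
  [0,0,2,0,0,-32,-1],
  [0,0,2,0,0,-38,-1],
  [0,0,2,0,0,-44,-1],
  [0,0,2,0,0,-50,-1],
  [0,0,2,0,0,-56,-1],
  [0,0,2,0,0,-62,-1],
  [0,0,2,0,0,-68,-1],
  [0,0,2,0,0,-74,-1],
  [0,0,2,0,0,-80,-1],
  [0,0,2,0,0,-86,-1],
  [0,0,2,0,0,-92,-1],
  [0,0,2,0,0,-98,-1],
  [0,0,2,0,0,-103,-1],
  [0,0,2,0,0,-105,-1],
])

```text
t: 5.03
ee_pos: [537.1, 168.9, 32.7]
orientation: [-2.915, -1.17, 0.002]
ft_force: [0.4, 0.3, -2.7]
width: 45.8
grasp_force: 30.0
```

Request:
servo_tool([
  [0.5,0,0,0,0,-4,-1],
  [1,0,0,0,0,-10,-1],
  [1.5,0,0,0,0,-16,-1],
  [2,0,0,0,0,-22,-1],
  [2.6,0,0,0,0,-28,-1],
  [3.2,0,0,0,0,-34,-1],
  [3.8,0,0,0,0,-40,-1],
  [4.4,0.1,0,0,0,-46,-1],
  [5,0.1,0,0,0,-52,-1],
  [5.5,0.2,0,0,0,-56,-1],
  [5.6,0.2,0,0,0,-57,-1],
  [5.6,0.2,0,0,0,-57,-1],
  [5.6,0.2,0,0,0,-57,-1],
])

```text
t: 6.12
ee_pos: [592.9, 171.0, 32.5]
orientation: [3.121, -0.353, -0.002]
ft_force: [0.1, 0.1, -3.5]
width: 45.7
grasp_force: 30.0
```

Run:
```python
from h import *
d=grab('top'); save(d,'pics/t2.png'); e=grab('scene'); save(e,'pics/s2.png')
A=cv2.imread('pics/t2.png')[150:270,180:300]; B=cv2.imread('pics/s2.png')[210:330,320:440]
cv2.imwrite('pics/c3.png',np.hstack([cv2.resize(x,(400,400),interpolation=cv2.INTER_CUBIC) for x in(A,B)]))
```

```text
(no output)
```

View pics/c3.png

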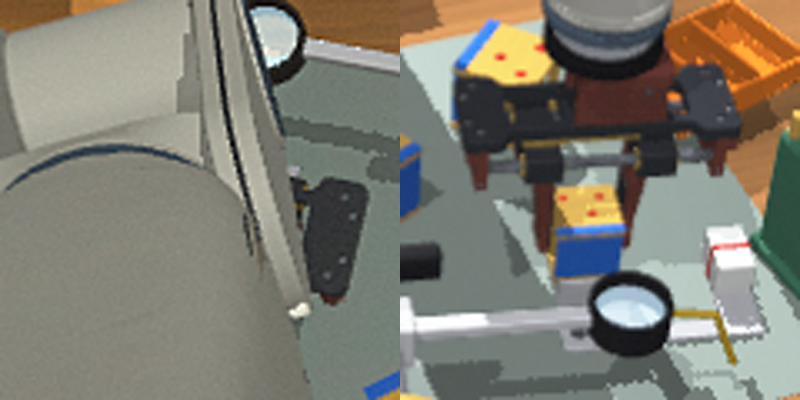

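The held movement (scene px ~(376,283)) now has its blue face towards the upright, just short of the bracket. Next I lower it and advance.

Request:
servo_tool([
  [0,0,-0.8,0,0,0,-1],
  [0,0,-1.5,0,0,0,-1],
  [0,0,-1.9,0,0,0,-1],
  [0,0,-1.95,0,0,0,-1],
  [0.3,-0.07,-1.95,0,0,0,-1],
  [0.6,-0.14,-1.95,0,0,0,-1],
  [0.8,-0.18,-1.95,0,0,0,-1],
  [1,-0.23,-1.95,0,0,0,-1],
  [1.1,-0.25,-1.95,0,0,0,-1],
  [1.1,-0.25,-1.95,0,0,0,-1],
])

```text
t: 7.05
ee_pos: [604.3, 168.6, 12.8]
orientation: [3.121, -0.356, -0.001]
ft_force: [-0.6, 0.3, -1.5]
width: 45.9
grasp_force: 30.0
```

Request:
servo_tool([
  [0.05,-0.01,0,0,0,0,-1],
  [0.1,-0.02,0,0,0,0,-1],
  [0.15,-0.03,0,0,0,0,-1],
  [0.2,-0.05,0,0,0,0,-1],
  [0.25,-0.06,0,0,0,0,-1],
  [0.3,-0.07,0,0,0,0,-1],
  [0.3,-0.07,0,0,0,0,-1],
])

```text
t: 7.63
ee_pos: [604.4, 168.5, 12.9]
orientation: [3.121, -0.355, -0.009]
ft_force: [-11.2, 5.5, 5.3]
width: 46.1
grasp_force: 30.0
```

Request:
servo_tool([
  [-0.1,0.02,0,0,0,0,-1],
  [-0.15,0.03,0,0,0,0,-1],
  [-0.15,0.03,0,0,0,0,0.3],
  [-0.15,0.03,0,0,0,0,0.6],
  [-0.15,0.03,0,0,0,0,1],
  [-0.15,0.03,0,0,0,0,1],
  [-0.15,0.03,0,0,0,0,1],
  [-0.15,0.03,0,0,0,0,1],
  [-0.15,0.03,2,0,0,0,1],
  [-0.15,0.03,5,0,0,0,1],
  [-0.15,0.03,9,0,0,0,1],
  [-0.15,0.03,13,0,0,0,1],
  [-0.15,0.03,17,0,0,0,1],
  [-0.15,0.03,20,0,0,0,1],
  [-0.15,0.03,20,0,0,0,1],
])

```text
t: 8.88
ee_pos: [609.9, 169.2, 220.7]
orientation: [-3.117, 0.355, -0.018]
ft_force: [0.8, -0.5, 0.6]
width: 88.2
grasp_force: 0.0
```

Request:
servo_tool([
  [1,-2,0,0,0,6,1],
  [2,-4.5,0,0,0,13,1],
  [3,-7,0,0,0,20,1],
  [4,-9,0,0,0,27,1],
  [5,-11,0,0,0,34,1],
  [6,-13,0,0,0,41,1],
  [7,-15,0,0,0,48,1],
  [7.6,-17,0,0,0,55,1],
  [7.6,-17,0,0,0,62,1],
  [7.6,-17,0,0,0,69,1],
  [7.6,-17,0,0,0,76,1],
  [7.6,-17,0,0,0,83,1],
  [7.6,-17,0,0,0,88,1],
  [7.6,-17,0,0,0,90,1],
  [7.6,-17,0,0,0,90,1],
])

```text
t: 10.13
ee_pos: [681.7, -1.9, 212.2]
orientation: [-2.457, -1.957, 0.001]
ft_force: [-0.2, 0.5, -0.5]
width: 87.9
grasp_force: 0.0
```

Run:
```python
from h import *
d=grab('top'); save(d,'pics/t3.png'); e=grab('scene'); save(e,'pics/s3.png')
A=cv2.imread('pics/t3.png')[160:280,180:300]; B=cv2.imread('pics/s3.png')[210:330,320:440]
cv2.imwrite('pics/c4.png',np.hstack([cv2.resize(x,(400,400),interpolation=cv2.INTER_CUBIC) for x in(A,B)]))
o=ctrl.get_obs(); print(o['ee_pos'],o['orientation'])
```

```text
[681.78473296  -1.79788475 212.49743645] [-2.45976025e+00 -1.95346096e+00  1.02475169e-03]
```

View pics/c4.png

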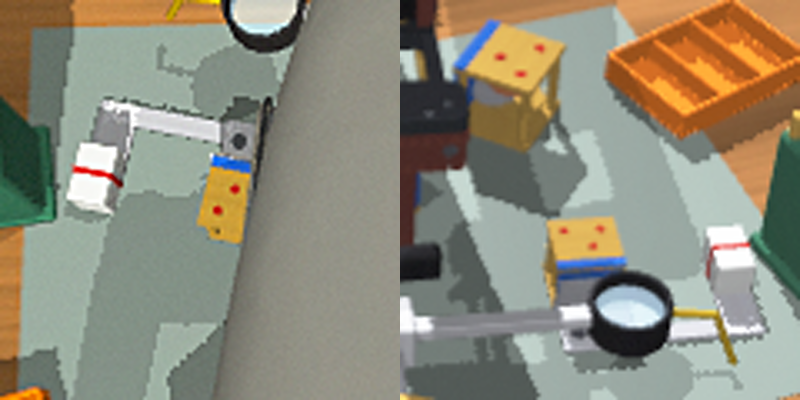

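The movement stands seated: its blue strip runs along the upright (top px ~(249,208)) and the slide is still home. A quick numeric check of centring and angle follows.

Run:
```python
from h import *
d=grab('scene'); t=grab('top')
S=lambda x,y:[320+(x-400+.5)/3.333-.5,210+(y+.5)/3.333-.5]
im=cv2.cvtColor(d['image'],cv2.COLOR_RGB2HSV)
x=np.array([.974,-.225]);y=np.array([.225,.974]);O=np.array([627.9,163.4])
for q,z in([S(557,262),S(625,259)],44),([S(547,220),S(616,217)],44),([S(553,281)],34):
    P=plane(d,q,z)[:,:2]; print(np.round(P,1).tolist(),np.round([[(p-O)@x,(p-O)@y] for p in P],1).tolist())
# blue strip mask line angle in both views
for dd,(u0,u1,v0,v1) in ((t,(240,262,200,216)),(d,(360,392,282,292))):
    h=cv2.cvtColor(dd['image'],cv2.COLOR_RGB2HSV)
    m=(h[...,0]>100)&(h[...,0]<125)&(h[...,1]>150)
    k=np.zeros_like(m);k[v0:v1,u0:u1]=m[v0:v1,u0:u1]
    v,u=np.nonzero(k); P=plane(dd,np.c_[u,v],44)[:,:2]; c=P.mean(0)
    w=np.linalg.svd(P-c)[2][0]; print(len(u),c.round(1),np.degrees(np.arctan2(*w[::-1])).round(1),np.round([(c-O)@x,(c-O)@y],1), np.ptp(P@y).round(1))
# red mark line
for dd,(u0,u1,v0,v1) in ((t,(195,222,200,225)),(d,(405,432,278,292))):
    h=cv2.cvtColor(dd['image'],cv2.COLOR_RGB2HSV)
    m=((h[...,0]>170)|(h[...,0]<6))&(h[...,1]>130)
    v,u=np.nonzero(m[v0:v1,u0:u1]); P=plane(dd,np.c_[u+u0,v+v0],30)[:,:2]; c=P.mean(0)
    w=np.linalg.svd(P-c)[2][0]; print('mark',len(u),c.round(1),np.degrees(np.arctan2(*w[::-1])).round(1),np.round([(c-O)@x,(c-O)@y],1))
```

```text
[[619.8, 141.8], [631.3, 186.1]] [[-3.1, -22.8], [-1.8, 22.8]]
[[580.4, 150.8], [592.2, 196.8]] [[-43.5, -23.0], [-42.3, 24.5]]
[[626.4, 137.0]] [[4.5, -26.1]]
31 [629.6 173.5] -103.4 [-0.6 10.3] 23.2
33 [627.9 162.7] -103.2 [ 0.2 -0.7] 42.6
mark 26 [628.1 263.6] -107.9 [-22.3  97.6]
mark 7 [632.2 265.6] -76.6 [-18.8 100.5]
```

Request:
servo_tool([
  [0.15,0.1,-2,0,0,0,1],
  [0.15,0.1,-4,0,0,0,1],
  [0.15,0.1,-6,0,0,0,1],
  [0.15,0.1,-7.5,0,0,0,1],
  [0.15,0.1,-8.1,0,0,0,1],
  [0.15,0.1,-8.1,0,0,0,1],
  [0.15,0.1,-8.1,0,0,0,-1],
  [0.15,0.1,-8.1,0,0,0,-1],
  [0.15,0.1,-8.1,0,0,0,-1],
  [0.15,0.1,-8.1,0,0,0,-1],
  [0.15,0.1,-8.1,0,0,0,-1],
  [0.15,0.1,-8.1,0,0,0,-1],
  [0.15,0.1,-8.1,0,0,0,-1],
  [0.15,0.1,-8.1,0,0,0,-1],
  [0.15,0.1,-8.1,0,0,0,-1],
  [0.15,0.1,-8.1,0,0,0,-1],
  [0.15,0.1,-8.1,0,0,0,-1],
  [0.15,0.1,-8.1,0,0,0,-1],
])

```text
t: 11.83
ee_pos: [684.1, -0.9, 132.2]
orientation: [2.457, 1.955, 0.001]
ft_force: [3.7, -0.4, -2.4]
width: 14.0
grasp_force: 30.0
```

Request:
servo_tool([
  [-0.5,0.11,0,0,0,0,-1],
  [-1.2,0.28,0,0,0,0,-1],
  [-2,0.46,0,0,0,0,-1],
  [-3,0.69,0,0,0,0,-1],
  [-4,0.92,0,0,0,0,-1],
  [-5,1.15,0,0,0,0,-1],
  [-6,1.38,0,0,0,0,-1],
  [-7,1.61,0,0,0,0,-1],
  [-8,1.85,0,0,0,0,-1],
  [-9,2.08,0,0,0,0,-1],
  [-9.7,2.24,0,0,0,0,-1],
  [-10.2,2.35,0,0,0,0,-1],
  [-10.2,2.35,0,0,0,0,-1],
  [-10.2,2.35,0,0,0,0,-1],
])

```text
t: 13.0
ee_pos: [583.2, 20.9, 132.2]
orientation: [2.454, 1.954, 0.002]
ft_force: [8.0, -10.3, -9.1]
width: 14.2
grasp_force: 30.0
```

Run:
```python
from h import *
d=grab('top'); save(d,'pics/t4.png'); e=grab('scene'); save(e,'pics/s4.png')
A=cv2.imread('pics/t4.png')[170:250,190:270]; B=cv2.imread('pics/s4.png')[245:325,360:440]
cv2.imwrite('pics/c5.png',np.hstack([cv2.resize(x,(400,400),interpolation=cv2.INTER_CUBIC) for x in(A,B)]))
```

```text
(no output)
```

View pics/c5.png

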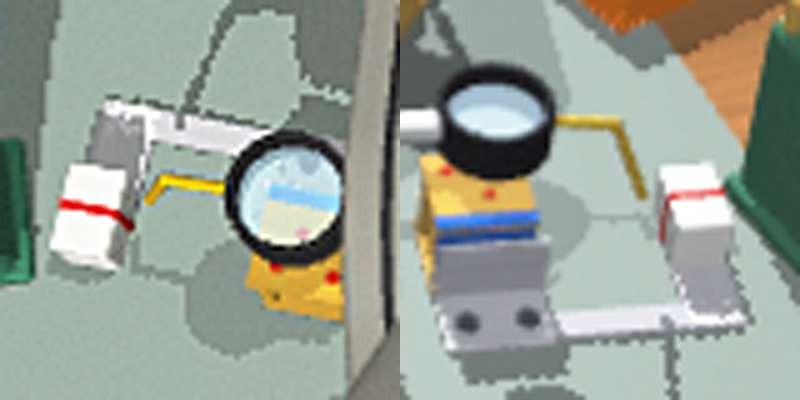

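The loupe is nearly over the movement. The pointer tip (top px ~(220,210)) is still short of the red line's end (~(216,215)).

```bash
cat > m.py <<'E'
from h import *
x=np.array([.974,-.225]);y=np.array([.225,.974])
def go(d,tip,l0,l1,n):
    p=plane(d,[tip],40)[0,:2]; L=plane(d,[l0,l1],30)[:,:2]
    print(n,'tip',p.round(1),'mark',L.round(1).tolist(),'remaining x near/far',[round(float((p-q)@x),1) for q in L],'dy',[round(float((q-p)@y),1) for q in L])
E
python3 - <<'E'
from m import *
d=grab('top');e=grab('scene')
T=lambda X,Y:[190+(X+.5)/5-.5,170+(Y+.5)/5-.5]
S=lambda X,Y:[360+(X-400+.5)/5-.5,245+(Y+.5)/5-.5]
go(d,T(151,202),T(122,221),T(61,204),'top')
go(e,S(643,197),S(665,197),S(725,191),'scene')
o=ctrl.get_obs(); print(o['ee_pos'],o['ft_force'])
E
```

```text
top tip [629.1 237.3] mark [[623.5, 252.1], [631.7, 279.2]] remaining x near/far [8.8, 6.9] dy [13.2, 41.4]
scene tip [632.7 237.5] mark [[627.0, 252.7], [632.0, 280.5]] remaining x near/far [8.9, 10.3] dy [13.4, 41.7]
[583.57552968  20.88235069 132.15591553] [ 8.19745546 -9.88596964 -6.38461422]
```

Request:
servo_tool([
  [-0.3,0.01,0,0,0,0,-1],
  [-0.6,0.03,0,0,0,0,-1],
  [-0.8,0.04,0,0,0,0,-1],
  [-0.9,0.04,0,0,0,0,-1],
  [-0.9,0.04,0,0,0,0,-1],
  [-0.9,0.04,0,0,0,0,-1],
  [-0.9,0.04,0,0,0,0,-1],
])

```text
t: 13.78
ee_pos: [575.1, 22.6, 132.1]
orientation: [2.455, 1.954, 0.006]
ft_force: [10.9, -3.0, -10.2]
width: 13.8
grasp_force: 30.0
```

Run:
```python
from h import *
d=grab('top'); save(d,'pics/t5.png'); e=grab('scene'); save(e,'pics/s5.png')
A=cv2.imread('pics/t5.png')[180:240,195:255]; B=cv2.imread('pics/s5.png')[255:315,380:440]
cv2.imwrite('pics/c6.png',np.hstack([cv2.resize(x,(400,400),interpolation=cv2.INTER_CUBIC) for x in(A,B)]))
o=ctrl.get_obs(); print(o['ee_pos'],o['ft_force'])
```

```text
[575.19703444  22.61505045 132.16468858] [ 10.69899722  -3.36148348 -11.24118136]
```

View pics/c6.png

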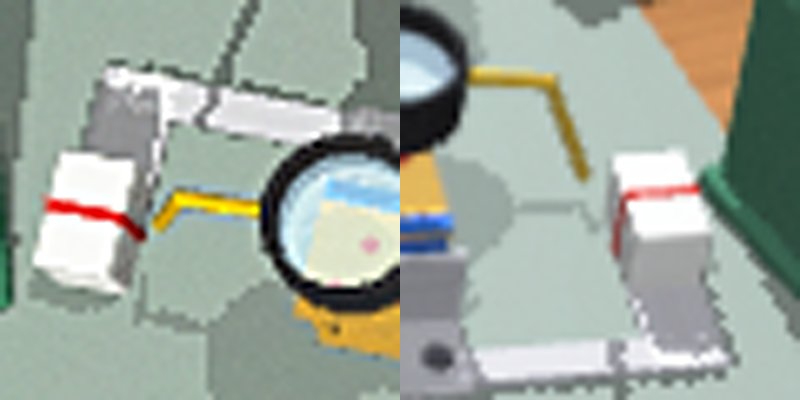

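Run:
```python
from m import *
d=grab('top');e=grab('scene'); k=400/60
T=lambda X,Y:[195+(X+.5)/k-.5,180+(Y+.5)/k-.5]
S=lambda X,Y:[380+(X-400+.5)/k-.5,255+(Y+.5)/k-.5]
go(d,T(157,228),T(126,224),T(48,206),'top')
go(e,S(585,180),S(624,194),S(697,189),'scene')
# subpixel red line centroid on block top, yellow tip check
h=cv2.cvtColor(e['image'],cv2.COLOR_RGB2HSV)[278:288,410:428]
m=((h[...,0]>165)|(h[...,0]<8))&(h[...,1]>90); v,u=np.nonzero(m); print(sorted(zip((u+410).tolist(),(v+278).tolist())))
```

```text
top tip [620.8 240.7] mark [[624.9, 253.3], [631.5, 279.2]] remaining x near/far [-1.2, -1.8] dy [13.2, 39.9]
scene tip [625.  239.1] mark [[626.5, 254.4], [632.0, 279.3]] remaining x near/far [2.0, 2.2] dy [15.2, 40.8]
[(413, 284), (413, 285), (413, 286), (413, 287), (414, 284), (415, 284), (417, 283), (418, 283), (419, 283), (420, 283), (421, 283), (422, 283), (423, 283), (424, 283)]
```

Request:
servo_tool([
  [-0.05,0.01,0,0,0,0,-1],
  [-0.05,0.01,0,0,0,0,-1],
  [-0.05,0.01,0,0,0,0,-1],
  [-0.05,0.01,0,0,0,0,-1],
  [-0.05,0.01,0,0,0,0,-1],
  [-0.05,0.01,0,0,0,0,-1],
])

```text
t: 14.48
ee_pos: [574.8, 22.7, 132.2]
orientation: [2.455, 1.954, 0.006]
ft_force: [10.9, -3.8, -9.6]
width: 13.9
grasp_force: 30.0
```

```bash
python3 -c "
from workcell import ctrl
print(ctrl.close_job())"
```

```text
the job is handed in; nothing more can be done
None
```

The job is handed in (no verdict came back): the movement was released with its blue face against the upright, centred to about 1 mm, after a turn of about 162° rather than a quarter; the slide is held with the pointer at the red mark to about 2 mm (the two views disagreed by that much), and the arm touched nothing else.

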